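# Seat the ear plate in the clip bracket of the test board

## Task

Slide the loose aluminium plate along the wooden test board into the blue bracket, its two ears going into the slots between the brass spring clips, until it is fully home: flat, square and pressed firmly against the red rear stop. Push it home with feeling and do not ram the stop; leave the bottles and the jar standing where they are, and let go of everything at the end.

Things in the scene. Friction and masses are not known exactly. Their poses are not given: they have to be found in the camera images.
- board: Fixed wooden test board, 10 mm thick, on the bench (its top at z = 0.010). Origin at bench level; x is the insertion direction (from the open end to the bracket, red stop and grey housing), y left, z up. In this frame the wood spans x -170 to 200, y -140 to 140 mm; the housing x 148 to 196, y +-100 mm, 30 mm above the wood. The plate slides on the wood with friction about 0.5 to 0.7.
- home (a point): Point on the board's top, at board x = 85 mm, y = 0, z = 10 mm, with the board's axes: where the plate's origin lies when the plate is fully home.
- stop: Fixed red stop bar on the board, 12 x 90 x 18 mm high; origin under its centre, on the wood; its front face lies 6 mm before the origin, at board x = 130 mm. The plate's leading edge must press firmly on it (some 5 to 20 N beyond what the clips take; ramming, over 45 N, would damage it).
- plate: Loose flat aluminium plate, about 0.27 kg (varies), 10 mm thick: body 90 mm (x) by 100 mm (y), an ear 40 mm long (x -20 to 20 mm) standing 12 mm out of the middle of each y side, 124 mm over the ears; copper-coloured patch on top. Origin: centre of its underside. Starts flat on the wood before the bracket, off centre, turned up to 20 degrees. Too wide to grip: push it by its edges.
- dropper_green: Loose bystander: clear bottle with green contents and red rubber bulb, 54 mm across, 126 mm tall; origin under its centre, on the bench.
- dropper_amber: Loose bystander: amber bottle with brownish bulb, 54 mm across, 126 mm tall; origin under its centre, on the bench.
- jar: Loose bystander: clear stoppered jar with copper bits, 54 mm across, 99 mm tall; origin under its centre, on the bench.
- mouth (a point): Middle of the bracket's open end, on the wood, at board x = 60 mm, with the board's axes. From here the two slots run 50 mm to +x, with black side guides at y = +-64.5 mm, blue outer walls to y = +-79.5 mm, 16 mm high, and straps over the slots 12 to 16 mm above the wood, inner ends at y = +-55 mm. Before it, from x = -29 mm, 12 mm high flared walls narrow at 20 degrees from y = +-74 to +-64.5 mm.
- clip_left (a joint): Brass leaf spring in the left (+y) slot, 38 mm long, hinged 2 mm past the mouth and sloping inward to board x = 100 mm; its tip stands about 3.5 mm into the ear's path. Angle 0 at rest, about 0.06 to 0.13 rad when the ear has spread it.
- clip_right (a joint): The same in the right (-y) slot, but stiffer. Between them the two clips make the push rise to about 4 to 14 N over the last 30 mm, before the stop is reached: that resistance alone does not mean that the plate is home.
There are look-alikes about, which are no part of the job. What is meant by the plate is not black or green, and is the smaller of those in its own colour.

How it is judged (in metres and radians):
On the way, in this order (a step that is already met when the one before it is completed fails the run):
1. both ears have entered the slots, the plate square to the bracket (x of plate in the frame of home above -0.035 m and y of plate in the frame of home between -0.005 and 0.005 m and angle between the x axis of plate and the x axis of board, either way round below 0.1 rad).
2. the plate is pressed against the red stop with more than 4 N (contact force between plate and stop above 4 N and x of plate in the frame of home above -0.003 m), for 0.05 s.
At the end, for the whole second after the job is handed in: The plate lies at rest, fully home: its leading edge within 2 mm of the red stop, within 4 mm of the middle, square within 0.05 rad, flat on the wood (within 2 mm and 0.03 rad) (x of plate in the frame of home between -0.002 and 0.003 m and y of plate in the frame of home between -0.004 and 0.004 m and z of plate in the frame of home between -0.002 and 0.002 m and angle between the x axis of plate and the x axis of board, either way round below 0.05 rad and angle between plate's own z axis and vertical below 0.03 rad and linear speed of plate below 0.01 m/s); the robot touches nothing.
It fails at once if the plate is rammed against the stop (over 45 N) (contact force between plate and stop above 45 N).
It fails at once if a bottle or the jar is moved more than 15 mm or tipped (distance of any of dropper_green, dropper_amber, jar from where it was at the start of the episode above 0.015 m or angle between any of dropper_green, dropper_amber, jar's own z axis and vertical above 0.4 rad).
It also fails if it takes over 72 s, if anything falls off the work surface, if the arm or the gripper's body presses on something with over 40 N, if the wrist force passes 120 N, or if a joint passes its speed limit or range.

## Robot

A 7-joint arm with a two-finger parallel gripper is mounted at the origin on the work surface. World frame = base frame: x ahead of the robot, y to its left, z up, the work surface at z = 0. Lengths are in mm, angles in rad, forces in N, time in s.
With the tool pointing down it reaches from about 425 to 875 mm from the base axis. Payload 4.7 kg.
Tool frame: the origin (TCP) lies midway between the tips of the shut fingers; the grasp point (between the pads) lies 19 mm behind it; z points along the fingers, y is the direction in which the jaws open and shut (so a half turn about z gives the same grasp; the last joint's range is limited). The gripper opens to 85 mm and grips with 20 to 120 N. Pads are 22 mm wide; open, the fingers measure 114 mm over their backs; the gripper's body (76 mm by 85 mm) begins 54 mm behind the grasp point. The pads swing forward as they close: fully open they stand 13 mm farther back than shut.
Start: joints at [1.353, 0.321, -0.07, 1.45, 0.023, 1.371, -0.057], TCP at [149.302, -632.64, 231.349] pointing down, gripper open.
Joint ranges: [-2.86, 2.86], [-0.3, 2.09], [-1.38, 1.24], [0.06, 2.45], [-1.56, 4.7], [0.09, 2.05], [-2.69, 2.69]. Speed limits (rad/s): [2.57, 2.57, 3.14, 3.14, 3.14, 3.14, 3.14].

## Interface

Orientations are given as a rotation vector (axis times angle).
In Python, from station import readout, eyes, finish_job gives the robot as it stands.
- The arm moves only by the tool step_arm, never from a script. Its argument "deltas" is a list that holds one entry, the list of rows, each a list of 7 numbers: the shift along the world's x, y, z each as a share of 40 mm, from -1 to 1, then the turn, a rotation vector about the world's x, y, z each as a share of 0.5 rad, from -1 to 1, then the closure, from -1 (fully open) to 1 (shut), so that 0 is half open. A call has 1 to 5 rows; each row shifts and turns the commanded pose from where the row before left it; what a row does not reach is not made up. A row lasts 1/12 s, in which the tool goes at most 41.7 mm and 7.16 degrees, less where a joint would pass 70% of its speed; a pose out of reach is approached as far as the arm can. A call with a number of a shift or a turn outside -1 to 1 is refused whole. A call with a gripper value outside its range is refused whole. The fingers move at their own pace and stop on an object; "force" is the grip in N (left out, the last holds). Time passes only in rows, so rows that do not move let the fingers close. It gives the time, the measured TCP pose, the force and the opening at its end, in the units of the state.
- readout.get_state(): the state, without advancing time (a new reading comes with each control period).
- eyes.read_camera(name): name is "scene" or "top" or "wrist"; returns the picture (384x512x3 uint8, red, green, blue); there is no depth.
- eyes.get_calibration(name): a dict with "vertical_fov" (degrees; the focal length in pixels is half the picture's height over the tangent of half this angle, whatever the lens; pixels are square), "cx", "cy" (the principal point, pixels), "dist_coeffs" ([k1, k2, p1, p2, k3] as OpenCV has them; the pictures are not rectified), "camera_from_world" (4x4, takes a point from world to camera coordinates); the wrist camera has in their place "mount" (4x4, takes a point from camera to tool coordinates, whose origin is the TCP and whose axes are the flange's). Camera axes: x right, y up, looking along -z (the intrinsics and any distortion apply to the point x, -y, -z); pixel columns grow to the right and rows downward; lengths in mm; the calibration is good to about 2 mm. A picture is of the moment at which its call begins: read the wrist's pose just before it. get_calibration takes no time and is no camera call.
- finish_job(): hands the job in, once; it reports no verdict.
The state is a dict: "time_s": time; "joints": joint angles; "qvel": joint speeds; "joint_efforts": joint torques, N m; "ee_pos": TCP position; "tcp_rot": TCP orientation; "contact_force": force on the tool from outside, world axes, zero at the start; "torque": the same for the moment, N m; "width": finger opening in mm.
Only numpy, scipy, OpenCV 4.12 (cv2) and the standard library are available. Lean on these libraries where they do the work, as an engineer would, in place of code of your own. Each camera call takes 0.05 s, during which the arm holds its last target.

## Working session

There is one attempt and no reset: what is moved stays moved. The work goes in short steps, Python scripts to look and compute and a tool call to move; the robot and the scene stay as the last step left them, time stands still between calls to the robot, and variables do not carry over. Pictures are saved under pics/ and viewed, and the job is handed in when it is done.

Besides the shell and the picture viewer there is one more tool, called after "Emit:" by a JSON object that holds its "name" and its "arguments", one argument or row to a line. step_arm: Moves the arm, as the interface text tells. Shift numbers are shares of 40 mm and turn numbers shares of 0.5 rad, none past 1 either way. Its arguments: {"type":"object","properties":{"deltas":{"type":"array","items":{"type":"array","items":{"type":"array","items":{"type":"number"}}}},"force":{"type":"number"}},"required":["deltas"]}

```bash
mkdir -p pics; cat > h.py <<'E'
import numpy as np,cv2
from station import readout,eyes,finish_job
def cam(n):
    c=eyes.get_calibration(n); f=192/np.tan(np.radians(c['vertical_fov'])/2)
    K=np.array([[f,0,c['cx']],[0,f,c['cy']],[0,0,1.]]); return c,K,np.array(c['dist_coeffs'],float)
F=np.diag([1,-1,-1.])
def pix2plane(n,px,z,T=None):
    c,K,d=cam(n)
    if T is None: T=np.array(c['camera_from_world'])
    u=cv2.undistortPoints(np.array(px,float).reshape(-1,1,2),K,d)[:,0]
    R=T[:3,:3];o=-R.T@T[:3,3]
    dirs=(R.T@F@np.c_[u,np.ones(len(u))].T).T
    z=np.broadcast_to(z,len(u))
    return o+dirs*((z-o[2])/dirs[:,2])[:,None]
def proj(n,P,T=None):
    c,K,d=cam(n)
    if T is None: T=np.array(c['camera_from_world'])
    P=np.array(P,float).reshape(-1,3)
    q=(F@(T[:3,:3]@P.T+T[:3,3:4])).T
    return cv2.projectPoints(q,np.zeros(3),np.zeros(3),K,d)[0][:,0]
E
python3 - <<'E'
from h import *
for n in ['scene','top','wrist']:
    im=eyes.read_camera(n); cv2.imwrite(f'pics/{n}0.png',im[:,:,::-1])
for n in ['scene','top','wrist']: print(n,eyes.get_calibration(n))
print(readout.get_state())
E
```

```text
scene {'vertical_fov': 43.56036164228657, 'cx': 255.47201025651648, 'cy': 186.62816554490553, 'dist_coeffs': array([-0.1961904,  0.       ,  0.       ,  0.       ,  0.       ]), 'camera_from_world': array([[-7.23746644e-01,  6.89825490e-01,  1.82095481e-02,
         3.85079988e+02],
       [-4.68623877e-01, -5.10695493e-01,  7.20820210e-01,
         1.69115008e+02],
       [ 5.06539689e-01,  5.13157779e-01,  6.92882845e-01,
        -1.50564316e+03],
       [ 0.00000000e+00,  0.00000000e+00,  0.00000000e+00,
         1.00000000e+00]])}
top {'vertical_fov': 47.69394251764242, 'cx': 265.15971689327745, 'cy': 190.78578087786883, 'dist_coeffs': array([-0.12350503,  0.        ,  0.        ,  0.        ,  0.        ]), 'camera_from_world': array([[ 2.82377596e-02, -9.99489194e-01, -1.49659854e-02,
        -2.94343371e+01],
       [ 9.82694921e-01,  2.50151053e-02,  1.83534563e-01,
        -5.02977891e+02],
       [-1.83066437e-01, -1.98896027e-02,  9.82899325e-01,
        -1.33381808e+03],
       [ 0.00000000e+00,  0.00000000e+00,  0.00000000e+00,
         1.00000000e+00]])}
wrist {'vertica
[... 498 characters left out ...]
00000000e+00]])}
{'time_s': 0.15, 'joints': array([ 1.35312889,  0.32165418, -0.07010143,  1.45139757,  0.02260481,
        1.37079817, -0.05688528]), 'qvel': array([-0.00077956, -0.00383752,  0.0017699 , -0.00297092, -0.00031193,
       -0.00116306, -0.00173177]), 'joint_efforts': array([ 2.26462626e-04, -4.94093299e+01, -3.82907074e-01, -3.14682913e+01,
        1.29409757e-02,  8.28544667e-03,  1.06322315e-05]), 'ee_pos': array([ 149.17420251, -632.23253726,  230.47253117]), 'tcp_rot': array([-3.11907342e+00, -3.63164969e-01,  4.00416323e-04]), 'contact_force': array([0.51557018, 0.94546367, 0.3019242 ]), 'torque': array([ 0.0152396 , -0.04594176,  0.01448016]), 'width': 85.60121131989655}
```

View pics/scene0.png

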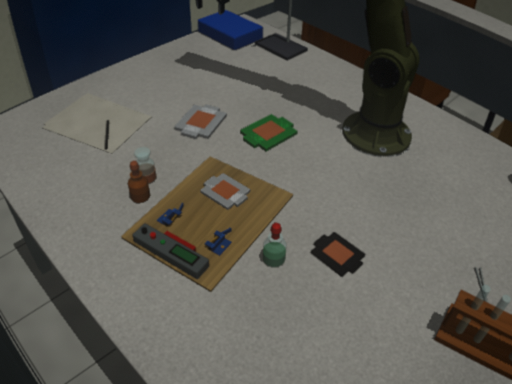

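View pics/top0.png

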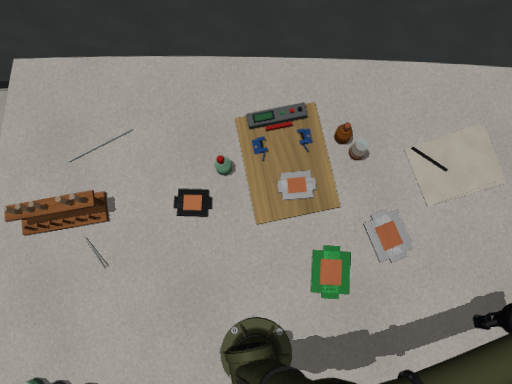

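View pics/wrist0.png

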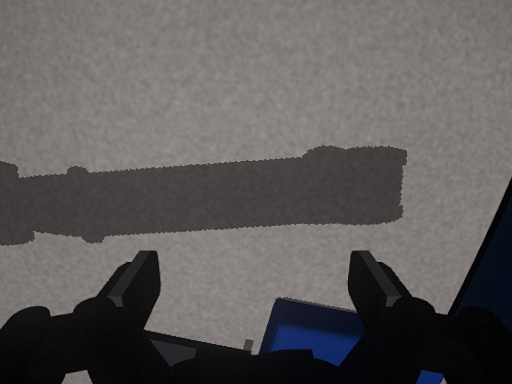

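Candidates in the top view are the silver plate on the board (297,185), the silver plate on the bench (388,236), the black one (193,203) and the green one (331,272). The small silver one on the board fits the description. I'll check it in an enlarged crop and measure both silver sizes.

```bash
python3 - <<'E'
from h import *
im=cv2.imread('pics/top0.png')
c=im[90:265,215:425]; cv2.imwrite('pics/crop0.png',cv2.resize(c,None,fx=3.8,fy=3.4,interpolation=cv2.INTER_CUBIC)[:600,:800])
hsv=cv2.cvtColor(im,cv2.COLOR_BGR2HSV)
# board mask: wood
m=cv2.inRange(hsv,(10,60,60),(28,255,255)); m[:, :225]=0; m[:,345:]=0; m[:95]=0;m[230:]=0
# silver: bright low sat
s=cv2.inRange(hsv,(0,0,165),(180,40,255))
for name,mm,r in (('silver_on_board',s,(270,320,165,205)),('silver_bench',s,(355,420,205,270))):
    q=np.zeros_like(mm); q[r[2]:r[3],r[0]:r[1]]=mm[r[2]:r[3],r[0]:r[1]]
    print(name,cv2.countNonZero(q))
cop=cv2.inRange(hsv,(3,110,120),(15,255,255))
n,l,st,ce=cv2.connectedComponentsWithStats(cop)
for i in range(1,n):
    if st[i,4]>80:print('copper',st[i],ce[i])
k=max(cv2.findContours(cv2.morphologyEx(m,cv2.MORPH_CLOSE,np.ones((9,9))),0,2)[0],key=cv2.contourArea)
P=pix2plane('top',k[:,0],10.)[:,:2].astype(np.float32)
r=cv2.minAreaRect(P);print('board rect',r);print(cv2.boxPoints(r))
E
```

```text
silver_on_board 10
silver_bench 26
copper [288 177  18  16 253] [296.43873518 184.65217391]
copper [183 195  19  15 273] [192.13186813 202.02197802]
copper [ 36 197  57  18 390] [ 61.13589744 204.99487179]
copper [ 54 216  52  13  98] [ 84.97959184 221.96938776]
copper [375 221  28  30 480] [388.425      235.13958333]
copper [320 259  22  26 509] [330.35166994 271.52259332]
board rect ((611.6204833984375, -81.82093811035156), (369.68780517578125, 279.1584777832031), 13.329608917236328)
[[ 399.57593    11.381771]
 [ 463.93665  -260.25613 ]
 [ 823.66504  -175.02365 ]
 [ 759.3043     96.61426 ]]
```

View pics/crop0.png

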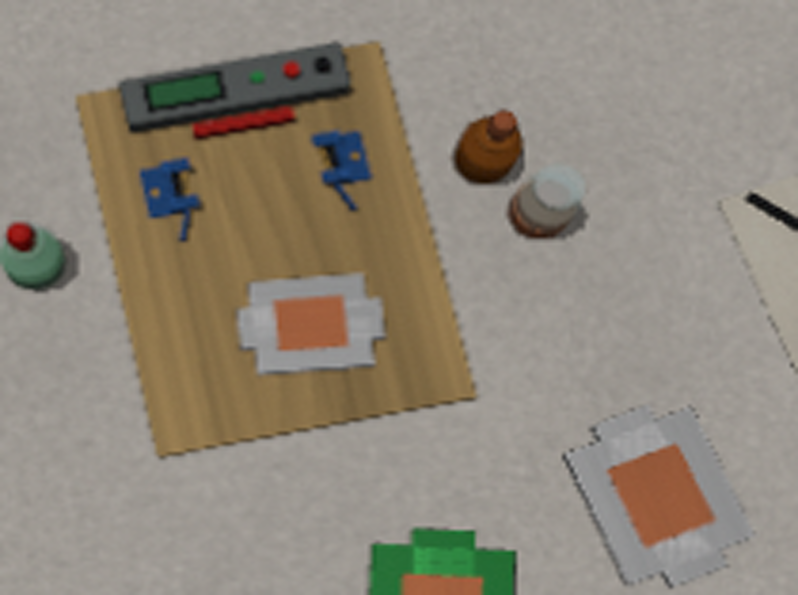

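The crop confirms it. The small silver plate is on the board at (297,185), with a copper patch of 253 px against 480 px for the bench one. The board rectangle fits as 370×279 mm. Next I'll get a rough plate pose and the bystanders from the top view.

```bash
cat >> h.py <<'E'
TH=np.radians(13.33); U=np.array([np.cos(TH),np.sin(TH)]); V=np.array([-np.sin(TH),np.cos(TH)])
O=np.array([611.62,-81.82])-15*U
def w2b(P): P=np.atleast_2d(P)[:,:2]-O; return np.c_[P@U,P@V]
def b2w(x,y): return O+x*U+y*V
E
python3 - <<'E'
from h import *
im=cv2.imread('pics/top0.png');hsv=cv2.cvtColor(im,cv2.COLOR_BGR2HSV)
roi=np.zeros(im.shape[:2],np.uint8); 
sil=cv2.inRange(hsv,(0,0,100),(180,60,255))
b=proj('top',[list(b2w(*p))+[10] for p in((-165,-133),(-165,133),(40,133),(40,-133))])
cv2.fillConvexPoly(roi,b.astype(np.int32),255)
cop=cv2.inRange(hsv,(3,110,120),(15,255,255))
m=cv2.morphologyEx((sil|cop)&roi,cv2.MORPH_CLOSE,np.ones((3,3)))
k=max(cv2.findContours(m,0,2)[0],key=cv2.contourArea)
q=w2b(pix2plane('top',k[:,0],20.)).astype(np.float32)
r=cv2.minAreaRect(q);print(r)
c=max(cv2.findContours(cop&roi,0,2)[0],key=cv2.contourArea)
print(cv2.minAreaRect(w2b(pix2plane('top',c[:,0],20.)).astype(np.float32)))
for p in((222,167),(344,137),(358,152)):
  w=pix2plane('top',[p],30.);print(w.round(),w2b(w).round())
print('red stop',w2b(pix2plane('top',[(265,130),(293,124)],28.)))
print('O',O,[b2w(x,0) for x in(-110,-60,0,85)])
E
```

```text
((-71.6702880859375, -14.746482849121094), (125.42073059082031, 91.72731018066406), 83.22952270507812)
((-70.80342864990234, -14.884550094604492), (56.975337982177734, 47.329444885253906), 83.40176391601562)
[[582. 127.  30.]] [[ 34. 210.]]
[[ 694. -271.   30.]] [[  51. -203.]]
[[ 644. -317.   30.]] [[  -8. -236.]]
red stop [[129.31556986  47.51753448]
 [130.57542332 -47.80532016]]
O [597.02412572 -85.27838891] [array([ 489.9877143 , -110.63990761]), array([538.64062858, -99.11194457]), array([597.02412572, -85.27838891]), array([679.73407999, -65.68085174])]
```

The plate is at about board (-71.5,-15) with yaw about -6.8°. The tool yaw is already 13.3°, matching the board. I'll move over the plate's tail for a wrist view.

Emit:
{"name": "step_arm", "arguments": {
  "deltas": [
    [[0.41, 0.65, 0, 0, 0, 0, -1], [0.41, 0.65, 0, 0, 0, 0, -1], [0.41, 0.65, 0, 0, 0, 0, -1], [0.41, 0.65, 0, 0, 0, 0, -1], [0.41, 0.65, 0, 0, 0, 0, -1]]
  ]
}}

```text
time_s: 0.57
ee_pos: [231.8, -501.1, 231.0]
tcp_rot: [-3.12, -0.363, 0.0]
contact_force: [-0.3, -0.1, 1.0]
width: 85.5
```

Emit:
{"name": "step_arm", "arguments": {
  "deltas": [
    [[0.41, 0.65, 0, 0, 0, 0, -1], [0.41, 0.65, 0, 0, 0, 0, -1], [0.41, 0.65, 0, 0, 0, 0, -1], [0.41, 0.65, 0, 0, 0, 0, -1], [0.41, 0.65, 0, 0, 0, 0, -1]]
  ]
}}

```text
time_s: 0.98
ee_pos: [313.8, -371.1, 231.2]
tcp_rot: [3.12, 0.363, -0.0]
contact_force: [0.5, 0.0, -0.1]
width: 85.4
```

Emit:
{"name": "step_arm", "arguments": {
  "deltas": [
    [[0.41, 0.65, 0, 0, 0, 0, -1], [0.41, 0.65, 0, 0, 0, 0, -1], [0.41, 0.65, 0, 0, 0, 0, -1], [0.41, 0.65, 0, 0, 0, 0, -1], [0.41, 0.65, 0, 0, 0, 0, -1]]
  ]
}}

```text
time_s: 1.4
ee_pos: [395.7, -241.2, 231.2]
tcp_rot: [3.12, 0.363, -0.0]
contact_force: [1.3, 0.5, -0.3]
width: 85.6
```

Emit:
{"name": "step_arm", "arguments": {
  "deltas": [
    [[0.41, 0.65, 0, 0, 0, 0, -1], [0.41, 0.65, 0, 0, 0, 0, -1], [0.41, 0.65, 0, 0, 0, 0, -1], [0.41, 0.65, 0, 0, 0, 0, -1], [0.41, 0.65, 0, 0, 0, 0, -1]]
  ]
}}

```text
time_s: 1.82
ee_pos: [477.7, -111.3, 231.3]
tcp_rot: [3.12, 0.363, -0.0]
contact_force: [-0.7, -0.6, 0.2]
width: 85.6
```

```bash
cat >> h.py <<'E'
from scipy.spatial.transform import Rotation as Rn
def wristT():
    s=readout.get_state(); M=np.array(eyes.get_calibration('wrist')['mount'])
    W=np.eye(4); W[:3,:3]=Rn.from_rotvec(s['tcp_rot']).as_matrix(); W[:3,3]=s['ee_pos']
    return np.linalg.inv(W@M),s
E
python3 - <<'E'
from h import *
T,s=wristT(); im=eyes.read_camera('wrist')[:,:,::-1].copy(); np.save('T1.npy',T)
cv2.imwrite('pics/w1.png',im)
for x,y in((0,0),(60,0),(-170,0),(-29,74),(-29,-74),(130,45),(130,-45)):
    p=proj('wrist',[list(b2w(x,y))+[10]],T)[0]; print(x,y,p.round()); 
    cv2.circle(im,tuple(int(v) for v in p),3,(255,0,255),-1)
cv2.imwrite('pics/w1a.png',im)
E
```

```text
0 0 [257.  48.]
60 0 [257. -14.]
-170 0 [256. 203.]
-29 74 [187.  77.]
-29 -74 [326.  77.]
130 45 [211. -88.]
130 -45 [302. -88.]
```

View pics/w1a.png

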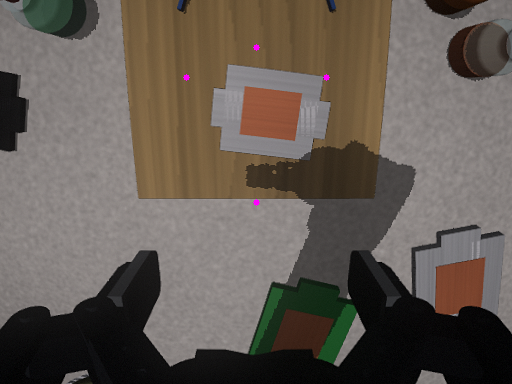

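The wrist view shows the plate at about (270,112) on the wood. The flare tips are at (182,10) and (332,10), which is board x≈31, so the flare's -29 is in the mouth frame. The board's rear edge is at row 198.

```bash
python3 - <<'E'
from h import *
T=np.load('T1.npy');im=cv2.imread('pics/w1.png');hsv=cv2.cvtColor(im,cv2.COLOR_BGR2HSV)
wood=cv2.inRange(hsv,(8,70,30),(30,255,255))
m=cv2.bitwise_not(wood); roi=np.zeros_like(m); roi[55:165,200:340]=255
sil=cv2.inRange(hsv,(0,0,60),(180,60,255)); cop=cv2.inRange(hsv,(3,130,90),(14,255,255))
m=cv2.morphologyEx((sil|cop)&roi,cv2.MORPH_OPEN,np.ones((3,3)))
m=cv2.morphologyEx(m,cv2.MORPH_CLOSE,np.ones((5,5)))
k=max(cv2.findContours(m,0,2)[0],key=cv2.contourArea);print(cv2.boundingRect(k))
for kk in(k,max(cv2.findContours(cop&roi,0,2)[0],key=cv2.contourArea)):
  print(cv2.minAreaRect(w2b(pix2plane('wrist',kk[:,0],20.,T)).astype(np.float32)))
print(w2b(pix2plane('wrist',[(138,198),(375,198),(126,60),(388,60)],10.,T)))
print('flare tips',w2b(pix2plane('wrist',[(183,11),(332,11)],20.,T)))
s=readout.get_state();print(s['ee_pos'],w2b(s['ee_pos']))
E
```

```text
(211, 64, 120, 96)
((-66.8082504272461, -14.160415649414062), (124.17009735107422, 89.89041900634766), 83.14344024658203)
((-66.8763198852539, -14.422115325927734), (59.2819938659668, 49.681793212890625), 83.28423309326172)
[[-164.00750389  139.83012086]
 [-164.256775   -140.45994517]
 [ -10.13394881  138.52069264]
 [ -10.15256332 -139.85772046]]
flare tips [[ 34.45901317  73.19825574]
 [ 34.51180917 -75.0294901 ]]
[ 480.83539248 -104.19286249  231.63867295] [[-117.41931662    8.38350322]]
```

Both views agree: plate at about (-71,-14.5), yaw -6.8°. I'll go behind its rear edge with half-open fingers and matching yaw, then descend.

Emit:
{"name": "step_arm", "arguments": {
  "deltas": [
    [[-0.26, -0.255, 0, 0, 0, -0.12, 0], [-0.26, -0.255, -0.3, 0, 0, -0.12, 0], [0, 0, -0.9, 0, 0, 0, 0], [0, 0, -0.9, 0, 0, 0, 0], [0, 0, -0.9, 0, 0, 0, 0]]
  ]
}}

```text
time_s: 2.28
ee_pos: [456.1, -134.2, 110.4]
tcp_rot: [3.135, 0.172, 0.002]
contact_force: [0.7, -0.7, -0.7]
width: 42.7
```

Emit:
{"name": "step_arm", "arguments": {
  "deltas": [
    [[0, 0, -0.9, 0, 0, 0, 0], [0, 0, -0.6, 0, 0, 0, 0], [0, 0, -0.2, 0, 0, 0, 0], [0, 0, 0, 0, 0, 0, 0], [0, 0, 0, 0, 0, 0, 0]]
  ]
}}

```text
time_s: 2.7
ee_pos: [456.9, -133.4, 44.1]
tcp_rot: [3.137, 0.175, 0.001]
contact_force: [0.6, 1.0, 1.1]
width: 42.5
```

```bash
python3 - <<'E'
from h import *
s=readout.get_state();print(s['ee_pos'],w2b(s['ee_pos']),s['width'],s['tcp_rot'])
im=eyes.read_camera('scene')[:,:,::-1]; cv2.imwrite('pics/s2.png',cv2.resize(im[130:300,110:310],None,fx=4,fy=3.5,interpolation=2)[:600])
T,s=wristT(); im=eyes.read_camera('wrist')[:,:,::-1]; cv2.imwrite('pics/w2.png',im)
E
```

```text
[ 456.93236099 -133.4091544    44.07529344] [[-147.41444613  -14.53458641]] 42.520629708132034 [3.13657860e+00 1.74718203e-01 8.20230630e-04]
```

View pics/s2.png

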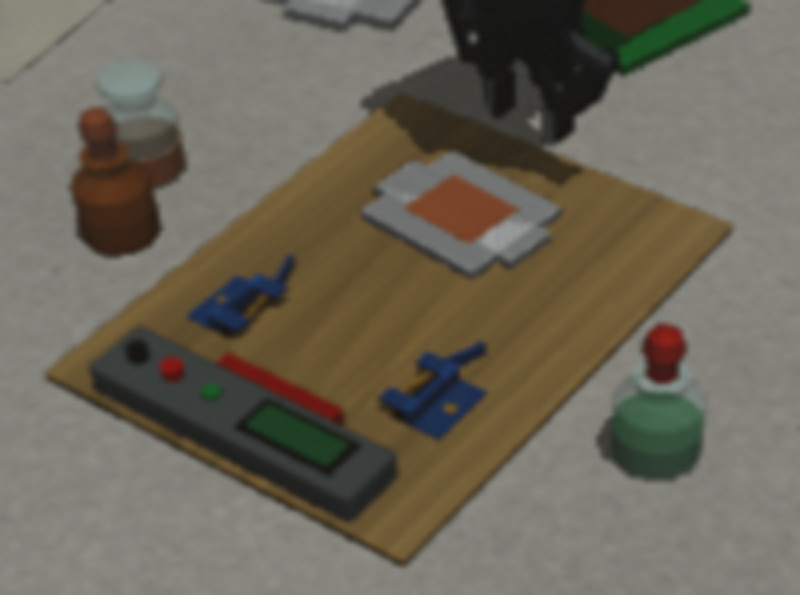

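View pics/w2.png

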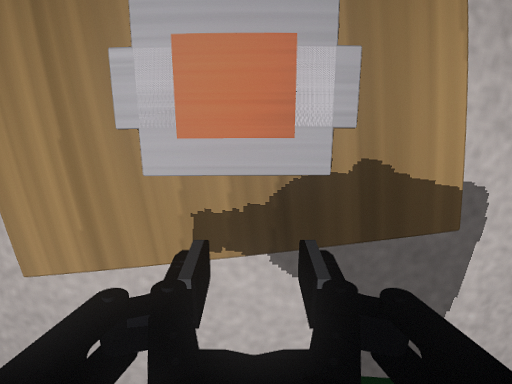

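The wrist view shows the rear edge (143–331, row 175) parallel to the finger line, but the gripper is about 9 mm too far right. I'll shift left and go down to TCP z≈10.

Emit:
{"name": "step_arm", "arguments": {
  "deltas": [
    [[-0.05, 0.22, -0.4, 0, 0, 0, 0], [0, 0, -0.3, 0, 0, 0, 0], [0, 0, -0.15, 0, 0, 0, 0], [0, 0, 0, 0, 0, 0, 0]]
  ]
}}

```text
time_s: 3.13
ee_pos: [454.1, -124.4, 8.8]
tcp_rot: [-3.136, -0.176, 0.001]
contact_force: [-0.0, 0.7, 0.5]
width: 42.6
```

```bash
python3 - <<'E'
from h import *
s=readout.get_state();print(s['ee_pos'],w2b(s['ee_pos']),s['width'],s['tcp_rot'],s['contact_force'])
im=eyes.read_camera('wrist')[:,:,::-1]; cv2.imwrite('pics/w3.png',im)
E
```

```text
[ 454.14423707 -124.38562919    8.78404466] [[-148.04699591   -5.11134266]] 42.59392719447699 [-3.13643878e+00 -1.75817752e-01  1.40857261e-03] [-0.01921481  0.69637881  0.51047334]
```

View pics/w3.png

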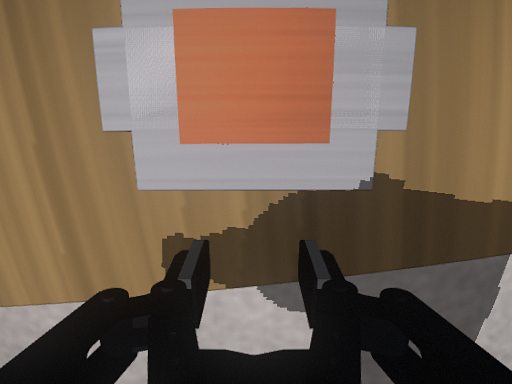

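The gripper is centred behind the rear edge (137–373, row 189). I'll approach, then push on a gentle arc toward board y=0 and yaw 0.

Emit:
{"name": "step_arm", "arguments": {
  "deltas": [
    [[0.17, 0.02, 0, 0, 0, 0, 0], [0.17, 0.02, 0, 0, 0, 0, 0], [0.15, 0.02, 0, 0, 0, 0, 0], [0.1, 0.01, 0, 0, 0, 0, 0], [0, 0, 0, 0, 0, 0, 0]]
  ]
}}

```text
time_s: 3.6
ee_pos: [479.2, -121.2, 9.6]
tcp_rot: [-3.136, -0.176, -0.001]
contact_force: [-1.1, 0.3, -0.4]
width: 42.8
```

Emit:
{"name": "step_arm", "arguments": {
  "deltas": [
    [[0.15, 0.05, 0, 0, 0, 0.02, 0], [0.15, 0.055, 0, 0, 0, 0.02, 0], [0.15, 0.055, 0, 0, 0, 0.02, 0], [0.15, 0.055, 0, 0, 0, 0.02, 0], [0, 0, 0, 0, 0, 0, 0]]
  ]
}}

```text
time_s: 4.02
ee_pos: [502.8, -112.6, 9.3]
tcp_rot: [-3.132, -0.239, -0.0]
contact_force: [-1.0, 0.1, 0.4]
width: 42.6
```

```bash
cat >> h.py <<'E'
def platew(tag):
    T,s=wristT(); im=eyes.read_camera('wrist')[:,:,::-1].copy(); cv2.imwrite(f'pics/{tag}.png',im)
    print('TCP',s['ee_pos'].round(1),w2b(s['ee_pos']).round(1),'yaw',np.degrees(2*np.arctan2(s['tcp_rot'][1],s['tcp_rot'][0]))%360-13.33 if 1 else 0,'F',s['contact_force'].round(1),w2b(O+s['contact_force'][:2]).round(1))
    hsv=cv2.cvtColor(im,cv2.COLOR_BGR2HSV); cop=cv2.inRange(hsv,(3,130,60),(14,255,255))
    k=max(cv2.findContours(cop,0,2)[0],key=cv2.contourArea)
    print('patch(board)',cv2.boundingRect(k),cv2.minAreaRect(w2b(pix2plane('wrist',k[:,0],20.,T)).astype(np.float32)))
E
python3 -c "
from h import *
platew('w4')"
```

```text
TCP [ 502.8 -112.6    9.3] [[-98.   -4.9]] yaw -4.588886828064874 F [-1.   0.1  0.4] [[-0.9  0.3]]
patch(board) (179, 78, 155, 124) ((-41.58110046386719, -9.554561614990234), (60.32316207885742, 49.987762451171875), 85.42715454101562)
```

View pics/w4.png

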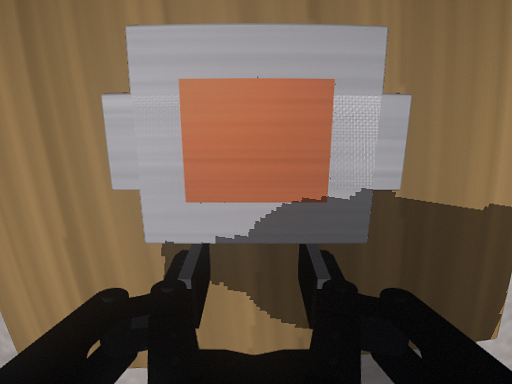

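The plate follows rigidly. It's now at (-41.6,-9.6) with yaw -4.6°. Continuing the arc.

Emit:
{"name": "step_arm", "arguments": {
  "deltas": [
    [[0.16, 0.053, 0, 0, 0, 0.02, 0], [0.16, 0.053, 0, 0, 0, 0.02, 0], [0.16, 0.053, 0, 0, 0, 0.02, 0], [0.16, 0.053, 0, 0, 0, 0.02, 0]]
  ]
}}

```text
time_s: 4.4
ee_pos: [527.8, -104.2, 9.1]
tcp_rot: [-3.127, -0.302, 0.001]
contact_force: [-1.7, -0.6, -0.2]
width: 43.1
```

Emit:
{"name": "step_arm", "arguments": {
  "deltas": [
    [[0.16, 0.053, 0, 0, 0, 0.02, 0], [0.16, 0.053, 0, 0, 0, 0.02, 0], [0.16, 0.053, 0, 0, 0, 0.02, 0], [0.16, 0.053, 0, 0, 0, 0.02, 0], [0, 0, 0, 0, 0, 0, 0]]
  ]
}}

```text
time_s: 4.82
ee_pos: [555.4, -94.7, 9.6]
tcp_rot: [-3.119, -0.366, -0.004]
contact_force: [0.7, -0.0, 0.1]
width: 42.8
```

```bash
python3 -c "
from h import *
platew('w5')"
```

```text
TCP [555.4 -94.7   9.6] [[-42.7   0.4]] yaw 0.052823999462118465 F [ 0.7 -0.   0.1] [[ 0.7 -0.2]]
patch(board) (180, 78, 155, 124) ((13.870963096618652, -0.00345611572265625), (50.18766784667969, 60.27858352661133), 0.12173035740852356)
```

View pics/w5.png

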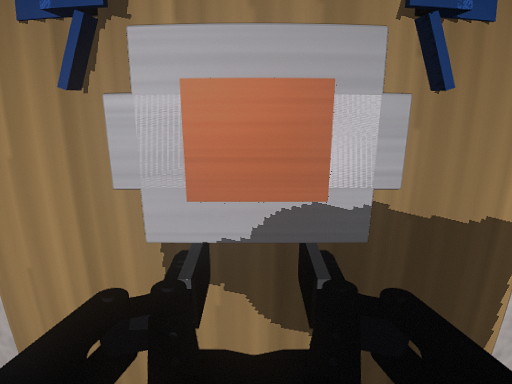

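The plate is square and centred: the ears at cols 103/411 and the flare tips at 84/430 share a middle at col 257. Pushing straight along board x.

Emit:
{"name": "step_arm", "arguments": {
  "deltas": [
    [[0.14, 0.033, 0, 0, 0, 0, 0], [0.14, 0.033, 0, 0, 0, 0, 0], [0.14, 0.033, 0, 0, 0, 0, 0], [0.14, 0.033, 0, 0, 0, 0, 0], [0, 0, 0, 0, 0, 0, 0]]
  ]
}}

```text
time_s: 5.28
ee_pos: [576.3, -90.7, 9.6]
tcp_rot: [3.12, 0.363, 0.0]
contact_force: [-1.5, 0.0, 0.6]
width: 42.4
```

```bash
python3 -c "
from h import *
platew('w6')"
```

```text
TCP [576.3 -90.7   9.6] [[-21.4  -0.5]] yaw -0.05788253518607611 F [-1.5  0.   0.6] [[-1.4  0.4]]
patch(board) (179, 79, 155, 123) ((35.129150390625, -0.7778186798095703), (60.27785110473633, 49.94438552856445), 89.97575378417969)
```

View pics/w6.png

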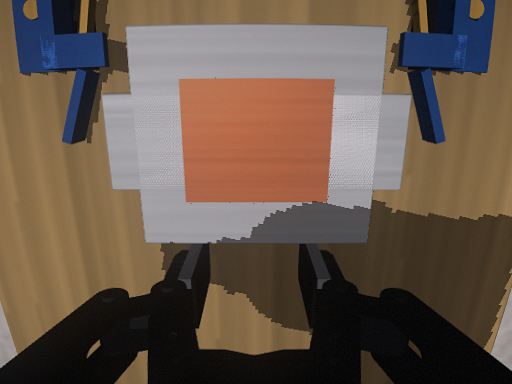

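The plate is entering the flare. The straps' middle is at col 254 and the plate's at 257, so it sits about 1 mm right. I'll nudge it left while advancing.

Emit:
{"name": "step_arm", "arguments": {
  "deltas": [
    [[0.14, 0.042, 0, 0, 0, 0, 0], [0.14, 0.042, 0, 0, 0, 0, 0], [0.12, 0.036, 0, 0, 0, 0, 0], [0, 0, 0, 0, 0, 0, 0]]
  ]
}}

```text
time_s: 5.67
ee_pos: [592.5, -85.6, 9.4]
tcp_rot: [3.12, 0.363, 0.002]
contact_force: [0.2, -1.1, -0.0]
width: 42.8
```

```bash
python3 -c "
from h import *
platew('w7')"
```

```text
TCP [592.5 -85.6   9.4] [[-4.5  0.7]] yaw -0.04507745595479484 F [ 0.2 -1.1 -0. ] [[-0.1 -1.2]]
patch(board) (180, 79, 155, 123) ((52.095314025878906, 0.30393218994140625), (60.28128433227539, 49.87814712524414), 89.96554565429688)
```

View pics/w7.png

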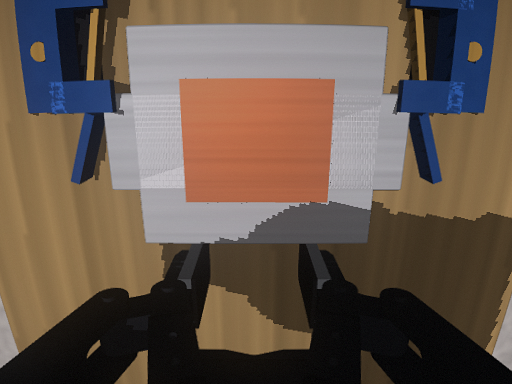

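The strap ends (117/397) and the plate share a middle at col 257, and the ears are at the mouth. Continuing more slowly and watching the force.

Emit:
{"name": "step_arm", "arguments": {
  "deltas": [
    [[0.1, 0.024, 0, 0, 0, 0, 0], [0.1, 0.024, 0, 0, 0, 0, 0], [0.1, 0.024, 0, 0, 0, 0, 0]]
  ]
}}

```text
time_s: 5.97
ee_pos: [602.5, -83.4, 9.3]
tcp_rot: [3.12, 0.363, -0.005]
contact_force: [-5.0, -2.0, 3.6]
width: 42.5
```

Emit:
{"name": "step_arm", "arguments": {
  "deltas": [
    [[0.075, 0.018, 0, 0, 0, 0, 0], [0.075, 0.018, 0, 0, 0, 0, 0], [0, 0, 0, 0, 0, 0, 0]]
  ]
}}

```text
time_s: 6.22
ee_pos: [606.7, -82.2, 9.2]
tcp_rot: [3.12, 0.363, -0.012]
contact_force: [-11.0, -1.1, 8.7]
width: 42.9
```

```bash
python3 -c "
from h import *
platew('w8')"
```

```text
TCP [606.7 -82.2   9.2] [[10.1  0.8]] yaw -0.07183841550161674 F [-11.   -1.1   8.7] [[-11.    1.5]]
patch(board) (179, 79, 156, 124) ((66.49356079101562, 0.4051666259765625), (49.99541473388672, 60.313514709472656), 0.0023620042484253645)
```

View pics/w8.png

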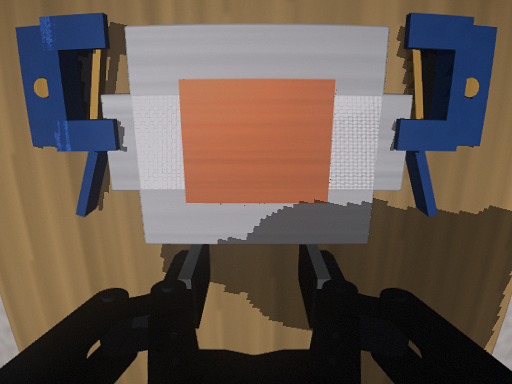

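The ears are under the straps and in the slots. The force is 11 N, with about 9 N vertical. I'll ease the tool up a touch and keep pushing in small steps.

Emit:
{"name": "step_arm", "arguments": {
  "deltas": [
    [[0.075, 0.018, 0.015, 0, 0, 0, 0], [0.075, 0.018, 0.015, 0, 0, 0, 0], [0, 0, 0, 0, 0, 0, 0]]
  ]
}}

```text
time_s: 6.52
ee_pos: [614.0, -80.0, 9.5]
tcp_rot: [-3.12, -0.363, 0.006]
contact_force: [-3.8, -0.8, -1.8]
width: 42.6
```

Emit:
{"name": "step_arm", "arguments": {
  "deltas": [
    [[0.075, 0.018, 0, 0, 0, 0, 0], [0.075, 0.018, 0, 0, 0, 0, 0], [0, 0, 0, 0, 0, 0, 0]]
  ]
}}

```text
time_s: 6.77
ee_pos: [620.2, -78.5, 9.5]
tcp_rot: [-3.12, -0.363, 0.005]
contact_force: [-4.8, -1.2, -2.3]
width: 42.5
```

```bash
python3 -c "
from h import *
platew('w9')"
```

```text
TCP [620.2 -78.5   9.5] [[24.1  1.3]] yaw -0.048040688343194304 F [-4.8 -1.2 -2.3] [[-4.9 -0.1]]
patch(board) (180, 79, 155, 124) ((80.43943786621094, 0.8893852233886719), (60.27119445800781, 50.258304595947266), 89.9898452758789)
```

View pics/w9.png

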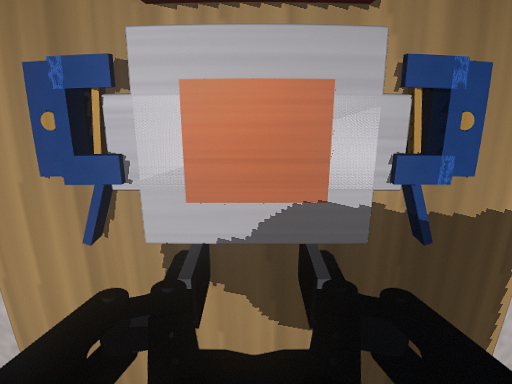

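The red stop is visible at row 3 and the leading edge at row 26, so about 8 mm remain. Force is about 5 N, all clips. Creeping on.

Emit:
{"name": "step_arm", "arguments": {
  "deltas": [
    [[0.05, 0.012, 0, 0, 0, 0, 0], [0.05, 0.012, 0, 0, 0, 0, 0], [0, 0, 0, 0, 0, 0, 0]]
  ]
}}

```text
time_s: 7.07
ee_pos: [624.7, -77.5, 9.7]
tcp_rot: [-3.12, -0.363, 0.003]
contact_force: [-4.9, -0.3, -1.8]
width: 42.5
```

Emit:
{"name": "step_arm", "arguments": {
  "deltas": [
    [[0.04, 0.009, 0, 0, 0, 0, 0], [0, 0, 0, 0, 0, 0, 0]]
  ]
}}

```text
time_s: 7.23
ee_pos: [626.7, -77.1, 10.0]
tcp_rot: [-3.12, -0.364, 0.002]
contact_force: [-5.0, -0.8, -2.5]
width: 42.8
```

```bash
python3 -c "
from h import *
platew('w10')"
```

```text
TCP [626.7 -77.1  10. ] [[30.8  1.2]] yaw -0.037709133784931126 F [-5.  -0.8 -2.5] [[-5.1  0.4]]
patch(board) (180, 79, 154, 123) ((87.21693420410156, 0.8186569213867188), (50.08175277709961, 60.449283599853516), 0.1306084543466568)
```

View pics/w10.png

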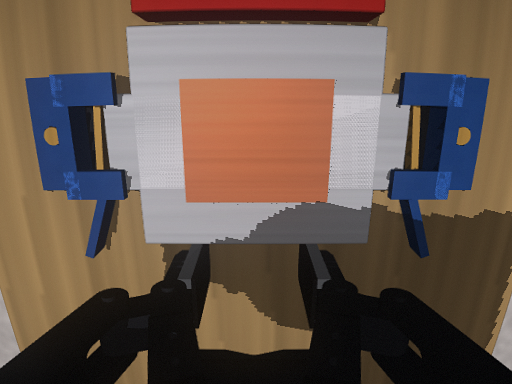

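About 2 mm of gap is left (stop bottom at row ~20, plate edge at row 26). Now 1 mm steps.

Emit:
{"name": "step_arm", "arguments": {
  "deltas": [
    [[0.025, 0.006, 0, 0, 0, 0, 0], [0, 0, 0, 0, 0, 0, 0]]
  ]
}}

```text
time_s: 7.45
ee_pos: [628.0, -76.8, 10.3]
tcp_rot: [-3.12, -0.364, 0.001]
contact_force: [-4.9, -0.1, -1.7]
width: 42.7
```

Emit:
{"name": "step_arm", "arguments": {
  "deltas": [
    [[0.025, 0.006, 0, 0, 0, 0, 0], [0, 0, 0, 0, 0, 0, 0]]
  ]
}}

```text
time_s: 7.62
ee_pos: [629.2, -76.7, 10.4]
tcp_rot: [-3.12, -0.363, 0.0]
contact_force: [-4.1, 0.3, -1.6]
width: 42.7
```

Emit:
{"name": "step_arm", "arguments": {
  "deltas": [
    [[0.025, 0.006, 0, 0, 0, 0, 0], [0, 0, 0, 0, 0, 0, 0]]
  ]
}}

```text
time_s: 7.78
ee_pos: [629.5, -76.6, 10.2]
tcp_rot: [-3.12, -0.363, 0.003]
contact_force: [-7.0, -1.0, -1.3]
width: 42.8
```

The force is rising with little motion: stop reached. Building up the pressure gently.

Emit:
{"name": "step_arm", "arguments": {
  "deltas": [
    [[0.025, 0.006, 0, 0, 0, 0, 0], [0, 0, 0, 0, 0, 0, 0]]
  ]
}}

```text
time_s: 7.95
ee_pos: [629.6, -76.6, 9.9]
tcp_rot: [3.12, 0.363, -0.006]
contact_force: [-8.2, -1.6, -1.5]
width: 43.1
```

Emit:
{"name": "step_arm", "arguments": {
  "deltas": [
    [[0.025, 0.006, 0, 0, 0, 0, 0], [0, 0, 0, 0, 0, 0, 0]]
  ]
}}

```text
time_s: 8.12
ee_pos: [629.6, -76.6, 9.6]
tcp_rot: [3.12, 0.363, -0.009]
contact_force: [-9.3, -1.6, -0.1]
width: 42.7
```

Emit:
{"name": "step_arm", "arguments": {
  "deltas": [
    [[0.05, 0.012, 0, 0, 0, 0, 0], [0, 0, 0, 0, 0, 0, 0]]
  ]
}}

```text
time_s: 8.28
ee_pos: [629.6, -76.6, 9.4]
tcp_rot: [3.12, 0.363, -0.017]
contact_force: [-13.8, -1.4, 4.1]
width: 42.7
```

Emit:
{"name": "step_arm", "arguments": {
  "deltas": [
    [[0.05, 0.012, 0, 0, 0, 0, 0], [0, 0, 0, 0, 0, 0, 0]]
  ]
}}

```text
time_s: 8.45
ee_pos: [629.6, -76.6, 9.4]
tcp_rot: [3.12, 0.362, -0.024]
contact_force: [-19.4, -2.8, 8.2]
width: 43.2
```

Emit:
{"name": "step_arm", "arguments": {
  "deltas": [
    [[0.05, 0.012, 0, 0, 0, 0, 0], [0, 0, 0, 0, 0, 0, 0]]
  ]
}}

```text
time_s: 8.62
ee_pos: [629.7, -76.6, 9.3]
tcp_rot: [3.119, 0.362, -0.031]
contact_force: [-25.9, -3.3, 13.9]
width: 42.7
```

```bash
python3 -c "
from h import *
platew('w11')"
```

```text
TCP [629.7 -76.6   9.3] [[33.8  0.9]] yaw -0.09950246517248118 F [-25.9  -3.3  13.9] [[-26.    2.8]]
patch(board) (178, 80, 157, 124) ((89.96976470947266, 0.6663818359375), (50.06865692138672, 60.29384231567383), 0.006479695904999971)
```

View pics/w11.png

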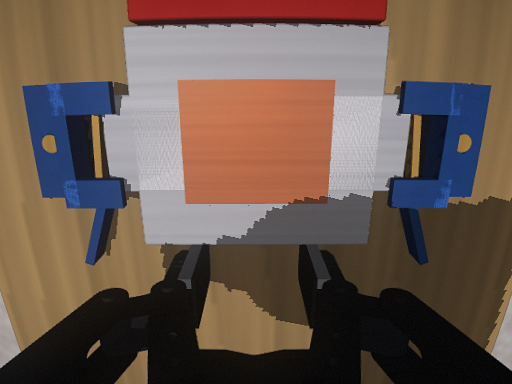

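The plate is pressed home at 26 N with no further motion, against about 5 N for clips and sliding. Backing straight off, then checking.

Emit:
{"name": "step_arm", "arguments": {
  "deltas": [
    [[-0.1, -0.024, 0, 0, 0, 0, 0], [-0.15, -0.035, 0, 0, 0, 0, 0], [-0.3, -0.07, 0, 0, 0, 0, 0], [-0.4, -0.1, 0, 0, 0, 0, 0], [-0.4, -0.1, 0, 0, 0, 0, 0]]
  ]
}}

```text
time_s: 9.08
ee_pos: [587.2, -87.4, 12.2]
tcp_rot: [3.12, 0.364, 0.012]
contact_force: [0.2, 0.4, 0.2]
width: 42.6
```

Emit:
{"name": "step_arm", "arguments": {
  "deltas": [
    [[0, 0, 0.3, 0, 0, 0, 0], [0, 0, 0.7, 0, 0, 0, 0], [0, 0, 0.7, 0, 0, 0, 0], [0, 0, 0, 0, 0, 0, 0], [0, 0, 0, 0, 0, 0, 0]]
  ]
}}

```text
time_s: 9.5
ee_pos: [588.8, -87.6, 82.7]
tcp_rot: [3.118, 0.364, 0.015]
contact_force: [-0.2, 0.5, -0.3]
width: 42.6
```

```bash
python3 -c "
from h import *
platew('w12')
im=eyes.read_camera('scene')[:,:,::-1]; cv2.imwrite('pics/s12.png',cv2.resize(im[130:300,110:310],None,fx=4,fy=3.5,interpolation=2)[:600])"
```

```text
TCP [588.8 -87.6  82.7] [[-8.6 -0.3]] yaw -0.02343738349652824 F [-0.2  0.5 -0.3] [[-0.1  0.5]]
patch(board) (202, 10, 103, 88) ((90.6223373413086, 0.7295513153076172), (59.88693618774414, 49.460811614990234), 89.97801208496094)
```

View pics/w12.png

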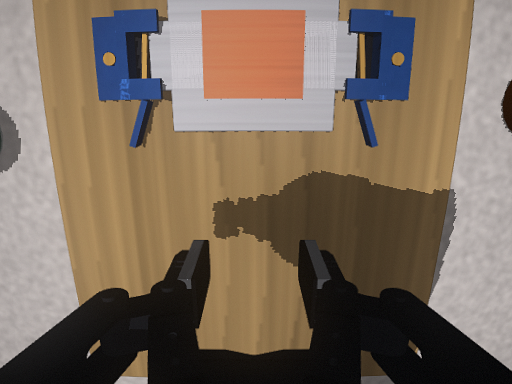

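View pics/s12.png

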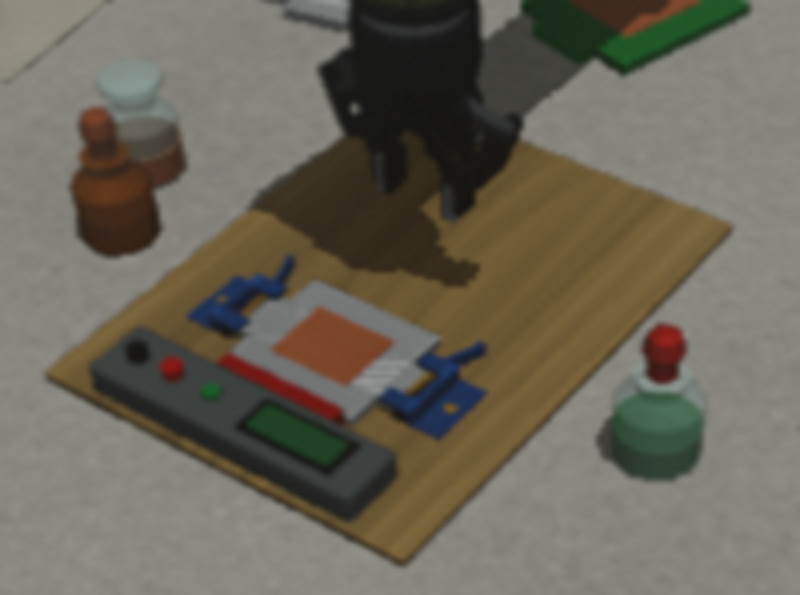

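After release the plate reads (90.6, 0.7) against (90.0, 0.7) while pressed, so it didn't spring back. It looks flat against the red stop, with the bystanders in place and the gripper clear. Handing in.

```bash
python3 -c "
from station import finish_job
print(finish_job())"
```

```text
the job is handed in; nothing more can be done
None
```

I pushed the small silver plate by its rear edge with the half-open fingers. An arc brought it square and centred, then it went straight between the clips and against the red stop. The whole job took about 10 s of robot time. `finish_job()` gives no verdict, so success is not confirmed.

- **Force at the stop:** I built it up in 1–2 mm steps to about 26 N at the wrist, with no further motion. Sliding through the clips had taken about 5 N. That leaves an estimated 12–21 N on the stop, allowing for extra friction from a downward push of up to 14 N.
- **After backing off:**
  - The plate did not spring back; the copper patch moved less than 1 mm in x.
  - Yaw is about 0°, and the plate is within about 1 mm of the middle.
  - In the scene picture it looks flat against the stop, with the bottles and jar in place and the gripper clear.
- **Disagreement between cameras:** the wrist view reads board x about 4–6 mm higher than the top view, so it gave 90 mm for home rather than 85 mm. I relied on the rise in force and the closed gap in the picture instead.

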